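# Shut down the edge bander

### The arm

A 7-joint arm with a two-finger parallel gripper is mounted at the origin on the work surface. World frame = base frame: x ahead of the robot, y to its left, z up, the work surface at z = 0. Lengths are in m, angles in rad, forces in N, time in s.
With the tool pointing down it reaches from about 0.425 to 0.925 m from the base axis. Payload 6.8 kg.
Tool frame: the origin (TCP) lies at the very end of the fingers, on their centre line; the grasp point (between the pads) lies 19 mm behind it; z points along the fingers, y is the line along which they close (so a half turn about z gives the same grasp; the last joint's range is limited). The gripper opens to 85 mm and grips with 20 to 120 N. Pads are 22 mm wide; open, the fingers measure 114 mm over their backs; the gripper's body (76 mm by 85 mm) begins 54 mm behind the grasp point. The pads swing forward as they close: fully open they stand 13 mm farther back than shut.
Start: joints at [-1.313, 0.477, 0.022, 1.555, -0.011, 1.109, -0.083], TCP at [0.241, 0.63, 0.231] pointing down, gripper open.
Joint ranges: [-2.96, 2.96], [-0.34, 2.1], [-1.41, 1.46], [0.24, 2.44], [-1.37, 4.51], [0.17, 1.92], [-2.96, 2.96]. Speed limits (rad/s): [2.39, 2.39, 3.14, 3.14, 3.14, 3.14, 3.14].

### API

Orientations are given as a rotation vector (axis times angle).
In Python, from bench import r gives the robot as it stands.
- The arm moves only by the shell command python3 -m jog 'ROWS' [FORCE]. ROWS is JSON, a list of rows, each an object of numbers: "fingers": the finger opening in m, from 0 to 0.0854; "x", "y", "z": the shift along the tool's x, y, z in m; "rx", "ry", "rz": the turn, a rotation vector about the tool's x, y, z in degrees. In form: [{"fingers": .., "x": .., "y": .., "z": .., "rx": .., "ry": .., "rz": ..}, ...]. A call has 1 to 8 rows; each row shifts and turns the commanded pose from where the row before left it, along the tool's axes as they then stand; what a row does not reach is not made up. A row lasts 1/8 s, in which the tool goes at most 62.5 mm and 10.7 degrees, less where a joint would pass 70% of its speed; a pose out of reach is approached as far as the arm can. A call is refused whole if a number of a shift passes 0.0625 or a number of a turn 10.7, either way. A call with a gripper value outside its range is refused whole. The fingers move at their own pace and stop on an object; FORCE is the grip in N (left out, the last holds). Time passes only in rows, so rows that do not move let the fingers close. It gives the time, the measured TCP pose, the force, the opening and the grip force at its end, in the units of the state.
- r.get_obs(): the state, without advancing time (a new reading comes with each control period).
- r.grab_frame(name): name is "scene" or "top"; returns (picture, depth): 420x560x3 uint8, red, green, blue; 420x560 float32, m along the optical axis (not along the pixel's ray), 0 where there is no reading.
- r.get_calibration(name): a dict with "mtx" (3x3 intrinsics, pixels), "dist" ([k1, k2, p1, p2, k3] as OpenCV has them; the pictures are not rectified), "extrinsics" (4x4, takes a point from camera to world coordinates). Camera axes: x right, y down, z forward; pixel columns grow to the right and rows downward; lengths in m; the calibration is good to about 2 mm. A picture is of the moment at which its call begins. get_calibration takes no time and is no camera call.
- r.hand_in(): hands the job in; it is judged then, once.
Trained networks look in the newest picture that a camera, given by its name, has taken for a name from the list of things; names that differ only in an ending like _2 or _b are one class to them, and where a whole thing is asked for, a point or a joint stands for the part that bears it (a point fixed in the world has none). Each returns a list of dicts, best first, with "score" (0 to 1); they miss things now and then, are a little off and sometimes report something else, mostly with a low value. They report only what shows in the picture. A call takes as long as a camera call.
- r.search_frame(target, camera): "xyz" ([x, y, z] in m, in world coordinates, good to about 4 mm: the middle of the surface that is visible of it).
- r.landmark_of(target, camera): "xyz" ([x, y, z] in m, in world coordinates, good to about 4 mm: a listed point, or the origin of a listed thing).
The state is a dict: "clock": time; "joints": joint angles; "qvel": joint speeds; "tau": joint torques, N m; "tcp_pos": TCP position; "orientation": TCP orientation; "contact_force": force on the tool from outside, world axes, zero at the start; "moment": the same for the moment, N m; "grip_width": finger opening in m; "gripper_force": force on a finger pad.
Only numpy, scipy, OpenCV 4.12 (cv2) and the standard library are available. Lean on these libraries where they do the work, as an engineer would, in place of code of your own. Each camera call takes 0.05 s, during which the arm holds its last target. There are 200 camera calls.

### The job

The last panel is through: shut the edge bander down with closed fingertips, pressing only. Press the stop button in the top of the front handle right down to stop the feed, then push the glue heater's rocker (on the plate with the square temperature display) fully over to off, and last the large main rocker fully over to off. Leave the feed-direction rocker by the speed knob as it is set, do not grip the handle, and leave the tape coil, jar and screwdriver where they are.

Things in the scene. Friction and masses are not known exactly. Their poses are not given: they have to be found in the camera images.
- button_top (a point): Centre of the level top face of the stop button: plain steel, 21 mm across, sticking 10 mm up out of the top of the black ribbed front handle, face 232 mm above the table. It is the highest thing on the machine. The other, lower rubber handle, further from the robot, has no button.
- stop_button (a joint): Travel of the stop button, m: 0 released, 0.005 right down (the face moves straight down). Sprung: 1.4 N to start, 3.6 N right down; comes back up when let go. Even right down it stands 5 mm proud of the handle.
- front_handle: Upright black rubber handle carrying the stop button, 38 mm across, top 222 mm above the table, at the left front corner of the machine's base plate seen from the robot. Origin on its axis at table height, z up. Fixed; not to be gripped.
- control_box: White desk-type control box, 270 wide (y) x 176 deep (x), fixed, left of the machine. Origin mid underside, z up, x away from the operator (robot side). Its panel rises along +x by 0.21 rad: outward normal (-0.208, 0, 0.978) in its axes; front edge 55, back edge 91 mm high. Three grey plates, 82 mm apart in a row along y, order varies, each have a black rocker in front and an instrument behind.
- heater_plate: Glue heater's plate, 76 x 160 mm: behind its rocker (farther along +x) is a square black temperature display, 50 x 50 mm, 10 mm proud. Origin on the panel surface under the rocker's pivot; axes parallel to the control box's.
- heater_switch (a joint): Glue heater rocker, rad: 0 on, 0.4 fully off; it is stiff and stays wherever it is left. 30 mm long (along x) x 24 wide, V-shaped: when on, the far half lies parallel to the panel and the near half (robot side) stands up at 0.4 rad. Push the near end down to switch off: the near half ends parallel to the panel, 5.5 mm above it.
- heater_press (a point): Point on top of the heater rocker's raised near half, midway across, 12.5 mm from the pivot line, 2.5 mm short of the near end; moves with the rocker. About 3 N here, square to the panel, tips it; it goes down 5 mm from on to off.
- main_plate: Main switch's plate, 76 x 160 mm: behind its rocker are two round black fuse caps, 15 mm across, 14 mm proud. Origin on the panel surface under the rocker's pivot; axes parallel to the control box's.
- main_switch (a joint): Main rocker, rad: 0 on, 0.4 fully off; it is stiff and stays wherever it is left. The largest rocker, 40 mm long (along x) x 40 wide, shaped and worked like the heater's: when on, its near half (robot side) stands up at 0.4 rad; push the near end down to switch off.
- main_press (a point): Point on top of the main rocker's raised near half, midway across, 16 mm from the pivot line, 4 mm short of the near end; moves with the rocker. About 2.4 N here, square to the panel, tips it; it goes down 6 mm from on to off.
- feed_plate: Feed plate, 76 x 160 mm: behind its rocker is a round black speed knob, 38 mm across, 21 mm proud, on a dial. Origin on the panel surface under the rocker's pivot; axes parallel to the control box's.
- feed_switch (a joint): Feed-direction rocker, rad: 0 as set, 0.4 if pushed over. Looks like the heater's (30 x 24 mm). Stiff like the others. To be left at 0.
- machine: The edge bander, fixed: dark base plate 260 (x) x 400 (y), orange glue pot, grey motor head up to 185 mm high with a knob up to 198 mm, two rubber handles, and at its far left corner a low grey tape tray with a steel spindle 138 mm high. Origin on the table, z up, x away from the robot at yaw 0, y left.
- tape_coil: Loose coil of edging tape, 140 mm across, 22 mm high, lying in the tape tray round the spindle. Origin under its centre. To be left alone.
- granule_jar: Loose jar of glue granules, 80 mm across, 110 mm high, upright beyond the control box. Origin under its centre. To be left alone.
- screwdriver: Loose screwdriver, 190 mm long, lying on the table to the left of the control box. Origin under its middle. To be left alone.

How it is judged:
By the outcome, as a careful person would: the job done as asked, in the order asked, and still so for the second after the job is handed in, with the robot touching nothing.
It also fails if it takes over 64 s, if anything falls off the work surface, if the arm or the gripper's body presses on something with over 40 N, if the wrist force passes 120 N, or if a joint passes its speed limit or range.

## Working session

There is one attempt and no reset: what is moved stays moved. The work goes in short steps, Python scripts to look and compute and a shell command to move; the robot and the scene stay as the last step left them, time stands still between calls to the robot, and variables do not carry over. Pictures are saved under pics/ and viewed, at most 10 in all, crops included, and the job is handed in when it is done.

```bash
mkdir -p pics; cat > h.py <<'E'
from bench import r
import numpy as np, cv2
from scipy.spatial.transform import Rotation as R
def snap(cam,fn):
    p,d=r.grab_frame(cam); cv2.imwrite('pics/'+fn,p[:,:,::-1]); return p,d
def world(cam,d,us):
    c=r.get_calibration(cam);K=np.array(c['mtx']);D=np.array(c['dist']);T=np.array(c['extrinsics'])
    us=np.array(us,float).reshape(-1,2)
    n=cv2.undistortPoints(us[:,None],K,D)[:,0]
    z=np.array([d[int(round(v)),int(round(u))] for u,v in us])
    P=np.c_[n*z[:,None],z]
    return P@T[:3,:3].T+T[:3,3]
E
python3 - <<'E'
from h import *
np.set_printoptions(precision=4,suppress=True)
for cam in ('top','scene'):
    p,d=snap(cam,cam+'1.png'); np.save('d_'+cam,d)
    for t in ('button_top','front_handle','control_box','heater_press','heater_plate','main_press','main_plate','feed_plate','machine'):
        l=r.landmark_of(t,cam)
        print(cam,t,[(np.round(a['xyz'],4).tolist(),round(a['score'],2)) for a in l[:2]])
o=r.get_obs(); print(o['clock'],o['tcp_pos'],R.from_rotvec(o['orientation']).as_matrix(),o['grip_width'])
E
```

```text
top button_top [([0.4626, -0.2428, 0.2325], 0.52)]
top front_handle [([0.4606, -0.249, -0.0007], 0.81)]
top control_box [([0.5474, 0.1622, -0.0011], 0.66)]
top heater_press [([0.5056, 0.1411, 0.0707], 0.55), ([0.6327, -0.1727, 0.0202], 0.34)]
top heater_plate [([0.5187, 0.1465, 0.0687], 0.66)]
top main_press [([0.4647, 0.2149, 0.0722], 0.56)]
top main_plate [([0.4783, 0.2209, 0.069], 0.89)]
top feed_plate [([0.5464, 0.0731, 0.0655], 0.69)]
top machine [([0.5559, -0.3267, 0.0002], 0.58)]
scene button_top [([0.5551, -0.3307, -0.0041], 0.74), ([0.4627, -0.2484, 0.2324], 0.43)]
scene front_handle [([0.4598, -0.2466, 0.0059], 0.84)]
scene control_box [([0.4699, 0.2156, 0.0741], 0.74), ([0.5511, 0.1645, 0.0011], 0.6)]
scene heater_press [([0.5071, 0.1413, 0.0727], 0.63)]
scene heater_plate [([0.5153, 0.1437, 0.0643], 0.95)]
scene main_press [([0.4709, 0.2144, 0.0768], 0.61)]
scene main_plate [([0.4838, 0.2176, 0.0639], 0.85)]
scene feed_plate [([0.548, 0.0737, 0.0714], 0.69)]
scene machine [([0.5548, -0.3289, -0.0024], 0.93)]
1.0 [0.2415 0.6304 0.2313] [[-0.9338  0.3577  0.    ]
 [ 0.3577  0.9338  0.    ]
 [-0.      0.     -1.    ]] 0.08513628880443988
```

View pics/top1.png

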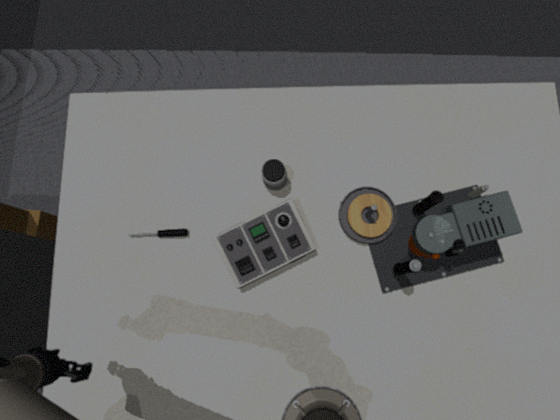

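View pics/scene1.png

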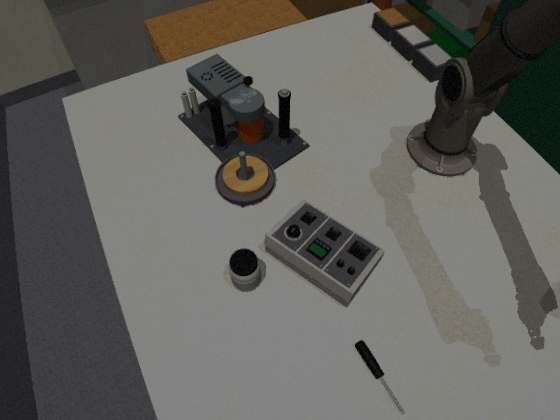

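The top view has the button at about (415,265) and the box at about (267,245). On the box, left to right, are the main rocker (245,266), the heater rocker (269,254) and the feed rocker (294,242). The scene view agrees, with the button at (285,93) and the main plate nearest the robot. Next I'll refine with depth and check the result on enlarged crops.

```bash
cat > fit.py <<'E'
from h import *
np.set_printoptions(precision=4,suppress=True)
C=np.array([.515,.146,0.069]); 
for cam in ('top','scene'):
    d=np.load(f'd_{cam}.npy'); vv,uu=np.nonzero(d>0)
    W=world(cam,d,np.c_[uu,vv])
    m=(np.hypot(W[:,0]-.55,W[:,1]-.16)<.19)&(W[:,2]>.045)&(W[:,2]<.13)&((W[:,0]<.66))
    P=W[m].astype(np.float32)
    rect=cv2.minAreaRect(P[:,:2]); print(cam,'rect',rect,len(P))
    b=(np.hypot(W[:,0]-.461,W[:,1]+.247)<.035)&(W[:,2]>.226)
    print('button',b.sum(),W[b].mean(0) if b.any() else '', np.ptp(W[b],axis=0) if b.any() else '')
yaw=.4254; X=np.array([np.cos(yaw),np.sin(yaw),0]);Y=np.array([-X[1],X[0],0]);Z=np.array([0,0,1.])
u=np.cos(.21)*X+np.sin(.21)*Z; n=-np.sin(.21)*X+np.cos(.21)*Z
pts=[C-.015*u+.0055*n+s*Y*.012 for s in(-1,1)]+[C+.015*u+.0055*n+s*Y*.012 for s in(-1,1)]+[C+.082*Y-.02*u+.006*n+s*Y*.02 for s in(-1,1)]+[C+.082*Y+.02*u+.006*n+s*Y*.02 for s in(-1,1)]+[C+.082*Y,C,C-.082*Y,np.array([.461,-.247,.232])]
out=[]
for cam,c0 in (('top',(267,245)),('scene',(325,247))):
    c=r.get_calibration(cam);T=np.linalg.inv(np.array(c['extrinsics']))
    q=cv2.projectPoints(np.array(pts),cv2.Rodrigues(T[:3,:3])[0],T[:3,3],np.array(c['mtx']),np.array(c['dist']))[0][:,0]
    im=cv2.imread(f'pics/{cam}1.png')
    def crop(cx,cy,w,h,s):
        x0,y0=int(cx-w/2),int(cy-h/2); o=cv2.resize(im[y0:y0+h,x0:x0+w],None,fx=s,fy=s,interpolation=cv2.INTER_CUBIC)
        for i,(a,b) in enumerate(q):cv2.circle(o,(int((a-x0+.5)*s),int((b-y0+.5)*s)),2,(0,0,255) if i<8 else (0,255,255),-1)
        return o
    out.append(np.hstack([cv2.resize(crop(*c0,120,100,4),(480,400))[:300+100],crop(*q[-1],40,50,8)]))
o=np.vstack(out); cv2.imwrite('pics/c1.png',cv2.resize(o,None,fx=.75,fy=.75,interpolation=cv2.INTER_AREA))
E
python3 fit.py
```

```text
Traceback (most recent call last):
  File "fit.py", line 9, in <module>
    rect=cv2.minAreaRect(P[:,:2]); print(cam,'rect',rect,len(P))
cv2.error: OpenCV(4.12.0) /io/opencv/modules/imgproc/src/convhull.cpp:143: error: (-215:Assertion failed) total >= 0 && (depth == CV_32F || depth == CV_32S) in function 'convexHull'
```

```bash
sed -i 's/minAreaRect(P\[:,:2\])/minAreaRect(np.ascontiguousarray(P[:,:2]))/' fit.py; python3 fit.py
```

```text
top rect ((0.5477927327156067, 0.1605093777179718), (0.17065449059009552, 0.2705841660499573), 25.614208221435547) 5047
button 55 [ 0.4621 -0.2475  0.2309] [0.0208 0.0266 0.009 ]
scene rect ((0.5519546270370483, 0.16276544332504272), (0.1820073425769806, 0.27012649178504944), 26.045406341552734) 5950
button 31 [ 0.4644 -0.2446  0.2301] [0.0196 0.0308 0.0079]
```

View pics/c1.png

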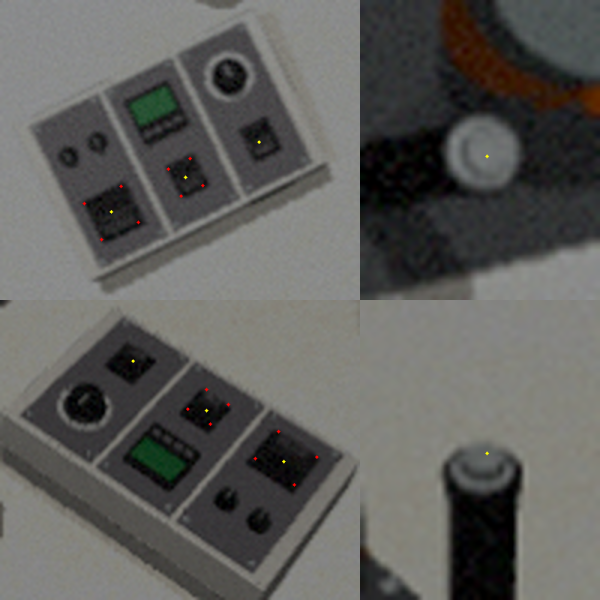

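The model fits to within about 2–3 mm. I'll close the fingers, turn to the box's yaw and rise.

```bash
python3 -m jog '[{"fingers":0,"z":-0.01,"rz":10.7},{"fingers":0,"z":-0.01,"rz":10.7},{"fingers":0,"z":-0.01,"rz":10.7},{"fingers":0,"z":-0.01,"rz":10.7},{"fingers":0,"z":-0.01,"rz":10.7},{"fingers":0,"z":-0.01,"rz":10.7},{"fingers":0,"z":-0.01,"rz":10.7},{"fingers":0,"z":-0.01,"rz":10.7}]' 30
python3 -m jog '[{"fingers":0,"rz":10.7},{"fingers":0,"rz":10.7},{"fingers":0,"rz":10.7},{"fingers":0,"rz":10.7},{"fingers":0,"rz":5.7},{"fingers":0}]'
cat > to.py <<'E'
from h import *
import sys
np.set_printoptions(precision=4,suppress=True)
yaw=.445; C=np.array([.515,.146,.0655])
X=np.array([np.cos(yaw),np.sin(yaw),0]);Y=np.array([-X[1],X[0],0]);Z=np.array([0,0,1.])
u=np.cos(.21)*X+np.sin(.21)*Z; n=-np.sin(.21)*X+np.cos(.21)*Z
down=np.c_[X,-Y,-Z]; tilt=np.c_[u,-Y,-n]
def tgt(k,h):
    if k=='button': return np.array([.463,-.2455,.232+h]),down
    if k=='heater': return C-.0155*u+h*n,tilt
    if k=='main': return C+.082*Y-.020*u+h*n,tilt
    return np.array(eval(k)),down
def rep(k,h):
    o=r.get_obs();p=np.array(o['tcp_pos']);M=R.from_rotvec(o['orientation']).as_matrix();t,T=tgt(k,h)
    print(k,'tcp',p,'tgt',t,'tool shift',M.T@(t-p),'in target axes',T.T@(t-p),'turn deg',np.degrees(R.from_matrix(M.T@T).as_rotvec()),'F',np.array(o['contact_force']),'t',o['clock'],'w',o['grip_width'])
rep(sys.argv[1],float(sys.argv[2]))
E
python3 to.py '[.52,.25,.30]' 0; python3 to.py button .05
```

```text
[.52,.25,.30] tcp [0.2415 0.6304 0.2313] tgt [0.52 0.25 0.3 ] tool shift [-0.3962 -0.2555 -0.0687] in target axes [ 0.0877  0.4632 -0.0687] turn deg [  0.002   -0.0023 133.5416] F [ 0.0067  0.942  -0.3635] t 1.0 w 0.08513628880443988
button tcp [0.2415 0.6304 0.2313] tgt [ 0.463  -0.2455  0.282 ] tool shift [-0.5202 -0.7386 -0.0507] in target axes [-0.1771  0.8859 -0.0507] turn deg [  0.002   -0.0023 133.5416] F [ 0.0067  0.942  -0.3635] t 1.0 w 0.08513628880443988validation failed for argument at $[0]...
validation failed for argument at $[0]...
```

Rows seem to need every key.

```bash
python3 -m jog '[{"fingers":0,"x":0,"y":0,"z":-0.01,"rx":0,"ry":0,"rz":10.7},{"fingers":0,"x":0,"y":0,"z":-0.01,"rx":0,"ry":0,"rz":10.7},{"fingers":0,"x":0,"y":0,"z":-0.01,"rx":0,"ry":0,"rz":10.7},{"fingers":0,"x":0,"y":0,"z":-0.01,"rx":0,"ry":0,"rz":10.7},{"fingers":0,"x":0,"y":0,"z":-0.01,"rx":0,"ry":0,"rz":10.7},{"fingers":0,"x":0,"y":0,"z":-0.01,"rx":0,"ry":0,"rz":10.7},{"fingers":0,"x":0,"y":0,"z":-0.01,"rx":0,"ry":0,"rz":10.7}]' 30
python3 to.py '[.52,.25,.30]' 0
```

```text
clock: 1.88
tcp_pos: [0.2413, 0.6303, 0.3016]
orientation: [-2.338, -2.098, 0.0]
contact_force: [0.0, -0.2, -0.0]
grip_width: 0.0001
gripper_force: 0.0
[.52,.25,.30] tcp [0.2413 0.6303 0.3016] tgt [0.52 0.25 0.3 ] tool shift [-0.348   0.3181  0.0016] in target axes [0.0878 0.4632 0.0016] turn deg [-0.0035  0.0018 58.301 ] F [ 0.0148 -0.1629 -0.0061] t 1.875 w 6.370404849897771e-05
```

```bash
python3 -m jog '[{"fingers":0,"x":0,"y":0,"z":0,"rx":0,"ry":0,"rz":10.7},{"fingers":0,"x":0,"y":0,"z":0,"rx":0,"ry":0,"rz":10.7},{"fingers":0,"x":0,"y":0,"z":0,"rx":0,"ry":0,"rz":10.7},{"fingers":0,"x":0,"y":0,"z":0,"rx":0,"ry":0,"rz":10.7},{"fingers":0,"x":0,"y":0,"z":0,"rx":0,"ry":0,"rz":10.7},{"fingers":0,"x":0,"y":0,"z":0,"rx":0,"ry":0,"rz":4.8}]' && python3 -m jog '[{"fingers":0,"x":0.011,"y":0.058,"z":0,"rx":0,"ry":0,"rz":0},{"fingers":0,"x":0.011,"y":0.058,"z":0,"rx":0,"ry":0,"rz":0},{"fingers":0,"x":0.011,"y":0.058,"z":0,"rx":0,"ry":0,"rz":0},{"fingers":0,"x":0.011,"y":0.058,"z":0,"rx":0,"ry":0,"rz":0},{"fingers":0,"x":0.011,"y":0.058,"z":0,"rx":0,"ry":0,"rz":0},{"fingers":0,"x":0.011,"y":0.058,"z":0,"rx":0,"ry":0,"rz":0},{"fingers":0,"x":0.011,"y":0.058,"z":0,"rx":0,"ry":0,"rz":0},{"fingers":0,"x":0.011,"y":0.058,"z":0,"rx":0,"ry":0,"rz":0}]'
python3 to.py button .05
```

```text
clock: 2.62
tcp_pos: [0.2412, 0.6304, 0.3013]
orientation: [3.063, 0.697, 0.0]
contact_force: [0.6, -0.6, -0.3]
grip_width: -0.0002
gripper_force: 0.0
clock: 3.62
tcp_pos: [0.5238, 0.2497, 0.3016]
orientation: [-3.061, -0.703, -0.001]
contact_force: [-0.0, 1.0, -0.3]
grip_width: -0.0003
gripper_force: 0.0
button tcp [0.5238 0.2497 0.3016] tgt [ 0.463  -0.2455  0.282 ] tool shift [-0.2708  0.4191  0.0192] in target axes [-0.268   0.4208  0.0196] turn deg [-0.0343 -0.0457  0.3795] F [-0.0194  1.0308 -0.3215] t 3.625 w -0.00026621537418271903
```

```bash
python3 -m jog '[{"fingers":0,"x":-0.0335,"y":0.052,"z":0,"rx":0,"ry":0,"rz":0},{"fingers":0,"x":-0.0335,"y":0.052,"z":0,"rx":0,"ry":0,"rz":0},{"fingers":0,"x":-0.0335,"y":0.052,"z":0,"rx":0,"ry":0,"rz":0},{"fingers":0,"x":-0.0335,"y":0.052,"z":0,"rx":0,"ry":0,"rz":0},{"fingers":0,"x":-0.0335,"y":0.052,"z":0,"rx":0,"ry":0,"rz":0},{"fingers":0,"x":-0.0335,"y":0.052,"z":0,"rx":0,"ry":0,"rz":0},{"fingers":0,"x":-0.0335,"y":0.052,"z":0,"rx":0,"ry":0,"rz":0},{"fingers":0,"x":-0.0335,"y":0.052,"z":0,"rx":0,"ry":0,"rz":0}]'
python3 -m jog '[{"fingers":0,"x":0,"y":0,"z":0.02,"rx":0,"ry":0,"rz":0},{"fingers":0,"x":0,"y":0,"z":0,"rx":0,"ry":0,"rz":0}]'
python3 to.py button .01
```

```text
clock: 4.62
tcp_pos: [0.4628, -0.2417, 0.3017]
orientation: [-3.061, -0.704, -0.003]
contact_force: [0.2, 1.1, 0.1]
grip_width: 0.0001
gripper_force: 0.0
clock: 4.88
tcp_pos: [0.462, -0.2402, 0.2804]
orientation: [-3.061, -0.7, 0.003]
contact_force: [0.1, 1.0, -0.3]
grip_width: 0.0
gripper_force: 0.0
button tcp [ 0.462  -0.2402  0.2804] tgt [ 0.463  -0.2455  0.242 ] tool shift [-0.0014  0.0053  0.0384] in target axes [-0.0014  0.0052  0.0384] turn deg [-0.0947  0.1037  0.256 ] F [ 0.0509  1.0028 -0.3078] t 4.875 w 7.544455336546841e-07
```

```bash
python3 -m jog '[{"fingers":0,"x":-0.001,"y":0.005,"z":0.02,"rx":0,"ry":0,"rz":0},{"fingers":0,"x":0,"y":0,"z":0.018,"rx":0,"ry":0,"rz":0},{"fingers":0,"x":0,"y":0,"z":0.0,"rx":0,"ry":0,"rz":0}]'
python3 -m jog '[{"fingers":0,"x":0,"y":0,"z":0.006,"rx":0,"ry":0,"rz":0},{"fingers":0,"x":0,"y":0,"z":0.004,"rx":0,"ry":0,"rz":0},{"fingers":0,"x":0,"y":0,"z":0.003,"rx":0,"ry":0,"rz":0},{"fingers":0,"x":0,"y":0,"z":0,"rx":0,"ry":0,"rz":0}]'
python3 to.py button -.005
```

```text
clock: 5.25
tcp_pos: [0.4638, -0.2438, 0.2423]
orientation: [-3.06, -0.704, 0.003]
contact_force: [0.8, 0.8, 1.6]
grip_width: -0.0
gripper_force: 0.0
clock: 5.75
tcp_pos: [0.4645, -0.2449, 0.2304]
orientation: [-3.062, -0.703, -0.001]
contact_force: [-0.6, 0.7, 2.2]
grip_width: -0.0002
gripper_force: 1.0
button tcp [ 0.4645 -0.2449  0.2304] tgt [ 0.463  -0.2455  0.227 ] tool shift [-0.0016 -0.0001  0.0034] in target axes [-0.0016 -0.0001  0.0034] turn deg [-0.0075 -0.0209  0.3483] F [-0.5789  0.6597  2.2167] t 5.75 w -0.0002445059356049529
```

```bash
for i in 1; do python3 -m jog '[{"fingers":0,"x":0,"y":0,"z":0.003,"rx":0,"ry":0,"rz":0},{"fingers":0,"x":0,"y":0,"z":0,"rx":0,"ry":0,"rz":0}]'; done
python3 -m jog '[{"fingers":0,"x":0,"y":0,"z":0.0015,"rx":0,"ry":0,"rz":0},{"fingers":0,"x":0,"y":0,"z":0,"rx":0,"ry":0,"rz":0}]'
```

```text
clock: 6.0
tcp_pos: [0.4645, -0.2451, 0.2274]
orientation: [3.062, 0.702, 0.001]
contact_force: [0.5, 1.2, 4.1]
grip_width: 0.0002
gripper_force: 1.6
clock: 6.25
tcp_pos: [0.4646, -0.2451, 0.2269]
orientation: [-3.061, -0.702, -0.002]
contact_force: [-3.5, 3.5, 14.3]
grip_width: 0.0
gripper_force: 7.0
```

The force jumped to 14 N at face height 0.227, so the button is right down. I'll lift off.

```bash
python3 -m jog '[{"fingers":0,"x":0,"y":0,"z":0,"rx":0,"ry":0,"rz":0},{"fingers":0,"x":0,"y":0,"z":-0.02,"rx":0,"ry":0,"rz":0},{"fingers":0,"x":0,"y":0,"z":-0.05,"rx":0,"ry":0,"rz":0},{"fingers":0,"x":0,"y":0,"z":0,"rx":0,"ry":0,"rz":0}]'
python3 to.py heater .13
```

```text
clock: 6.75
tcp_pos: [0.4658, -0.2465, 0.2987]
orientation: [3.059, 0.701, 0.008]
contact_force: [-0.9, 0.3, 0.0]
grip_width: 0.0003
gripper_force: 0.0
heater tcp [ 0.4658 -0.2465  0.2987] tgt [0.4769 0.1278 0.1894] tool shift [ 0.1725 -0.3326  0.1087] in target axes [ 0.1446 -0.3331  0.1425] turn deg [ 0.1885 11.7768  0.3422] F [-0.8931  0.2973  0.0034] t 6.75 w 0.00025757675941312177
```

```bash
python3 -m jog '[{"fingers":0,"x":0.0245,"y":-0.0475,"z":0,"rx":0,"ry":0,"rz":0},{"fingers":0,"x":0.0245,"y":-0.0475,"z":0,"rx":0,"ry":0,"rz":0},{"fingers":0,"x":0.0245,"y":-0.0475,"z":0,"rx":0,"ry":0,"rz":0},{"fingers":0,"x":0.0245,"y":-0.0475,"z":0,"rx":0,"ry":0,"rz":0},{"fingers":0,"x":0.0245,"y":-0.0475,"z":0,"rx":0,"ry":0,"rz":0},{"fingers":0,"x":0.0245,"y":-0.0475,"z":0.02,"rx":0,"ry":0,"rz":0},{"fingers":0,"x":0.0245,"y":-0.0475,"z":0.03,"rx":0,"ry":0,"rz":0}]'
python3 -m jog '[{"fingers":0,"x":0,"y":0,"z":0.03,"rx":0,"ry":5.9,"rz":0},{"fingers":0,"x":0,"y":0,"z":0,"rx":0,"ry":5.9,"rz":0.3},{"fingers":0,"x":0,"y":0,"z":0,"rx":0,"ry":0,"rz":0}]'
python3 to.py heater .03
```

```text
clock: 7.62
tcp_pos: [0.4738, 0.1309, 0.2452]
orientation: [-3.061, -0.703, -0.002]
contact_force: [0.3, 1.5, 0.8]
grip_width: 0.0001
gripper_force: 0.0
clock: 8.0
tcp_pos: [0.4714, 0.128, 0.2145]
orientation: [-3.004, -0.68, -0.305]
contact_force: [0.5, 0.3, 0.1]
grip_width: 0.0002
gripper_force: 0.0
heater tcp [0.4714 0.128  0.2145] tgt [0.4957 0.1368 0.0916] tool shift [0.0004 0.0028 0.1255] in target axes [-0.0005  0.0025  0.1255] turn deg [-0.1255  0.4218  0.0136] F [0.4504 0.2892 0.1342] t 8.0 w 0.000247313280267913
```

```bash
python3 -m jog '[{"fingers":0,"x":0,"y":0.0025,"z":0.05,"rx":0,"ry":0.4,"rz":0},{"fingers":0,"x":0,"y":0,"z":0.05,"rx":0,"ry":0,"rz":0},{"fingers":0,"x":0,"y":0,"z":0.025,"rx":0,"ry":0,"rz":0},{"fingers":0,"x":0,"y":0,"z":0,"rx":0,"ry":0,"rz":0}]'
python3 to.py heater .02
python3 - <<'E'
from h import *
a,_=r.grab_frame('scene');b,_=r.grab_frame('top')
o=np.hstack([cv2.resize(p[y-50:y+50,x-50:x+50],(400,400),interpolation=cv2.INTER_CUBIC) for p,x,y in((a,330,235),(b,267,245))])
cv2.imwrite('pics/h1.png',o[:,:,::-1])
E
```

```text
clock: 8.5
tcp_pos: [0.4982, 0.1377, 0.0918]
orientation: [-3.003, -0.68, -0.314]
contact_force: [-0.4, -0.1, -0.1]
grip_width: 0.0002
gripper_force: 0.0
heater tcp [0.4982 0.1377 0.0918] tgt [0.4976 0.1377 0.0818] tool shift [-0.0026 -0.0002  0.0097] in target axes [-0.0026 -0.0002  0.0097] turn deg [-0.0425  0.0879  0.0337] F [-0.4279 -0.0675 -0.1453] t 8.5 w 0.0002060224095795965
```

View pics/h1.png

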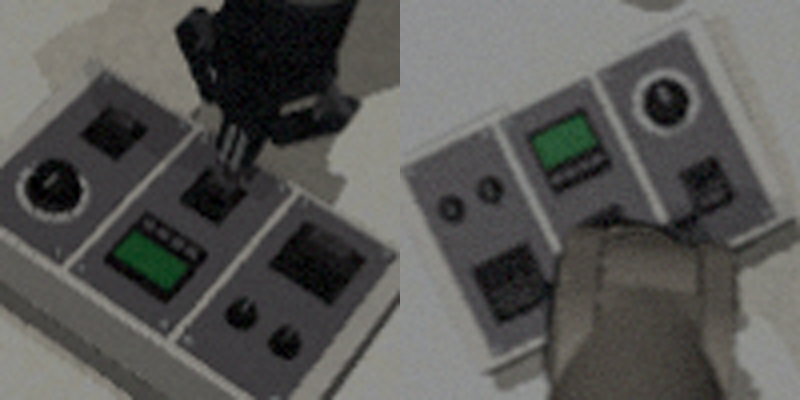

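In the scene crop, the closed tip (235,180) sits over the near end of the heater rocker (215,195). I'll press it.

```bash
python3 -m jog '[{"fingers":0,"x":-0.0025,"y":0,"z":0.009,"rx":0,"ry":0,"rz":0},{"fingers":0,"x":0,"y":0,"z":0.006,"rx":0,"ry":0,"rz":0},{"fingers":0,"x":0,"y":0,"z":0,"rx":0,"ry":0,"rz":0}]'
python3 to.py heater .0055
python3 -m jog '[{"fingers":0,"x":0,"y":0,"z":0.003,"rx":0,"ry":0,"rz":0},{"fingers":0,"x":0,"y":0,"z":0,"rx":0,"ry":0,"rz":0}]'
python3 to.py heater .0055
python3 -m jog '[{"fingers":0,"x":0,"y":0,"z":0.003,"rx":0,"ry":0,"rz":0},{"fingers":0,"x":0,"y":0,"z":0,"rx":0,"ry":0,"rz":0}]'
python3 to.py heater .0055
```

```text
clock: 8.98
tcp_pos: [0.4988, 0.1385, 0.0783]
orientation: [-3.001, -0.68, -0.32]
contact_force: [0.7, -0.5, -0.7]
grip_width: 0.0004
gripper_force: 0.0
heater tcp [0.4988 0.1385 0.0783] tgt [0.5003 0.139  0.0676] tool shift [-0.0007  0.0002  0.0107] in target axes [-0.0007  0.0002  0.0107] turn deg [-0.076  -0.1593  0.047 ] F [ 0.7385 -0.5346 -0.6535] t 8.975 w 0.000440282050267996
clock: 9.22
tcp_pos: [0.4995, 0.1387, 0.0754]
orientation: [-3.001, -0.68, -0.32]
contact_force: [0.3, -1.1, -0.7]
grip_width: -0.0001
gripper_force: 0.0
heater tcp [0.4995 0.1387 0.0754] tgt [0.5003 0.139  0.0676] tool shift [-0.0008  0.0001  0.0077] in target axes [-0.0008  0.0001  0.0077] turn deg [-0.061  -0.1659  0.0372] F [ 0.2836 -1.0758 -0.6624] t 9.225 w -8.762020892049912e-05
clock: 9.48
tcp_pos: [0.5, 0.1388, 0.0724]
orientation: [-3.001, -0.68, -0.32]
contact_force: [-0.2, -0.1, 1.0]
grip_width: 0.0002
gripper_force: 0.3
heater tcp [0.5    0.1388 0.0724] tgt [0.5003 0.139  0.0676] tool shift [-0.0007  0.      0.0047] in target axes [-0.0007 -0.      0.0047] turn deg [-0.0572 -0.1565  0.0321] F [-0.1835 -0.0958  1.0399] t 9.475 w 0.00020570463633784117
```

```bash
for i in 1; do python3 -m jog '[{"fingers":0,"x":0,"y":0,"z":0.003,"rx":0,"ry":0,"rz":0},{"fingers":0,"x":0,"y":0,"z":0,"rx":0,"ry":0,"rz":0}]'; python3 -m jog '[{"fingers":0,"x":0,"y":0,"z":0.0025,"rx":0,"ry":0,"rz":0},{"fingers":0,"x":0,"y":0,"z":0,"rx":0,"ry":0,"rz":0}]'
python3 to.py heater .0055; done
```

```text
clock: 9.72
tcp_pos: [0.5004, 0.139, 0.0693]
orientation: [-3.001, -0.68, -0.32]
contact_force: [-0.8, 0.9, -0.1]
grip_width: -0.0003
gripper_force: 0.1
clock: 9.98
tcp_pos: [0.501, 0.1393, 0.0676]
orientation: [-3.0, -0.679, -0.32]
contact_force: [-6.7, -3.0, 11.3]
grip_width: -0.0
gripper_force: 6.5
heater tcp [0.501  0.1393 0.0676] tgt [0.5003 0.139  0.0676] tool shift [-0.0008 -0.     -0.0003] in target axes [-0.0008 -0.     -0.0003] turn deg [-0.103  -0.178   0.0047] F [-6.6796 -2.9599 11.2525] t 9.975 w -4.2902182136091694e-05
```

```bash
python3 -m jog '[{"fingers":0,"x":-0.001,"y":0,"z":0.0005,"rx":0,"ry":0,"rz":0},{"fingers":0,"x":0,"y":0,"z":0,"rx":0,"ry":0,"rz":0}]'
python3 -m jog '[{"fingers":0,"x":0,"y":0,"z":-0.02,"rx":0,"ry":0,"rz":0},{"fingers":0,"x":0,"y":0,"z":-0.05,"rx":0,"ry":0,"rz":0},{"fingers":0,"x":0,"y":-0.04,"z":-0.03,"rx":0,"ry":0,"rz":0},{"fingers":0,"x":0,"y":-0.042,"z":0,"rx":0,"ry":0,"rz":0},{"fingers":0,"x":0,"y":0,"z":0,"rx":0,"ry":0,"rz":0}]'
python3 to.py main .025
python3 - <<'E'
from h import *
a,da=r.grab_frame('scene');b,db=r.grab_frame('top')
o=np.hstack([cv2.resize(p[y-35:y+35,x-35:x+35],(400,400),interpolation=cv2.INTER_CUBIC) for p,x,y in((a,330,235),(b,277,245))])
cv2.imwrite('pics/h2.png',o[:,:,::-1])
for t in('heater_press','main_press'):
  for c in('scene','top'): print(t,c,[(np.round(q['xyz'],4).tolist(),round(q['score'],2)) for q in r.landmark_of(t,c)[:2]])
E
```

```text
clock: 10.22
tcp_pos: [0.501, 0.1393, 0.0674]
orientation: [-3.0, -0.679, -0.323]
contact_force: [-6.2, -2.7, 16.8]
grip_width: -0.0001
gripper_force: 8.7
clock: 10.85
tcp_pos: [0.4448, 0.2077, 0.1646]
orientation: [-2.996, -0.69, -0.322]
contact_force: [0.2, 0.4, -0.6]
grip_width: 0.0001
gripper_force: 0.0
main tcp [0.4448 0.2077 0.1646] tgt [0.4573 0.2094 0.0858] tool shift [-0.005   0.0042  0.0796] in target axes [-0.0046  0.0039  0.0796] turn deg [-0.2062 -0.242   0.4203] F [ 0.2093  0.3962 -0.6155] t 10.85 w 0.00011995225256592768
heater_press scene [([0.4833, 0.216, 0.0639], 0.71), ([0.4591, -0.2463, 0.0033], 0.54)]
heater_press top [([0.5056, 0.1401, 0.0691], 0.59), ([0.5493, 0.0762, 0.0685], 0.47)]
main_press scene [([0.4714, 0.2178, 0.0776], 0.5)]
main_press top [([0.464, 0.2141, 0.0748], 0.53)]
```

View pics/h2.png

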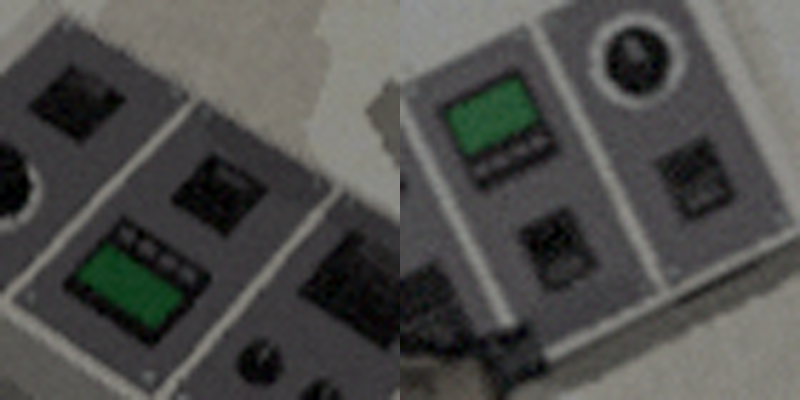

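The picture suggests the heater rocker (557,250) is tipped differently from the feed rocker (695,180). I'll confirm it from depth.

```bash
cat > chk.py <<'E'
import sys; sys.argv=['x','heater','.03']
from to import *
for cam in ('top','scene'):
    d=np.mean([r.grab_frame(cam)[1] for _ in range(6)],0)
    vv,uu=np.nonzero(d>0); W=world(cam,d,np.c_[uu,vv])-C
    a,b,h=W@u,W@Y,W@n
    s=(abs(a)<.075)&(abs(b)<.12)&(abs(h)<.004); A=np.c_[a,b,a*0+1]
    k=np.linalg.lstsq(A[s],h[s],rcond=None)[0]; h=h-A@k
    for nm,c,l,w in(('main',.082,.02,.017),('heater',0,.015,.01),('feed',-.082,.015,.01)):
        f=lambda lo,hi:h[(a>lo)&(a<hi)&(abs(b-c)<w)&(abs(h)<.02)]
        print(cam,nm,'near',f(-l,-l*.4).mean()*1e3,'far',f(l*.4,l).mean()*1e3,'mm',len(f(-l,-l*.4)))
E
python3 chk.py
```

```text
heater tcp [0.4465 0.2026 0.1641] tgt [0.4957 0.1368 0.0916] tool shift [0.0006 0.0806 0.0742] in target axes [0.0006 0.0806 0.0742] turn deg [-0.0038 -0.1571 -0.0966] F [ 0.1787 -0.7099  0.2102] t 11.15 w 3.220280062665394e-05
top main near 9.223565344153174 far 3.570672086227366 mm 9
top heater near 3.935210655277797 far 7.592428351829081 mm 20
top feed near 7.6406481789230964 far 3.2024802120623725 mm 20
scene main near 9.317244938303013 far 3.2212369794672067 mm 51
scene heater near 4.100609469679013 far 8.146292348200108 mm 18
scene feed near 7.602334805637866 far 2.7176071688440064 mm 14
```

Depth shows the heater rocker tipped (near low, far high) and the feed rocker unchanged. To be sure it is fully over, I'll press once more, a little farther out on its near end.

```bash
python3 -m jog '[{"fingers":0,"x":-0.004,"y":0.04,"z":0,"rx":0,"ry":0,"rz":0},{"fingers":0,"x":0,"y":0.04,"z":0,"rx":0,"ry":0,"rz":0},{"fingers":0,"x":0,"y":0,"z":0.05,"rx":0,"ry":0,"rz":0},{"fingers":0,"x":0,"y":0,"z":0.034,"rx":0,"ry":0,"rz":0},{"fingers":0,"x":0,"y":0,"z":0,"rx":0,"ry":0,"rz":0}]'
python3 to.py heater .0055
python3 -m jog '[{"fingers":0,"x":0,"y":0,"z":0.007,"rx":0,"ry":0,"rz":0},{"fingers":0,"x":0,"y":0,"z":0.004,"rx":0,"ry":0,"rz":0},{"fingers":0,"x":0,"y":0,"z":0,"rx":0,"ry":0,"rz":0}]'
python3 to.py heater .0055
```

```text
clock: 12.38
tcp_pos: [0.4917, 0.1368, 0.0793]
orientation: [-3.003, -0.68, -0.314]
contact_force: [-0.6, -1.2, 0.4]
grip_width: -0.0
gripper_force: 0.0
heater tcp [0.4917 0.1368 0.0793] tgt [0.5003 0.139  0.0676] tool shift [0.0061 0.0017 0.0132] in target axes [0.006  0.0017 0.0132] turn deg [-0.0282  0.0984  0.0001] F [-0.6079 -1.1698  0.4109] t 12.375 w -4.7578262220954054e-05
clock: 12.75
tcp_pos: [0.4952, 0.1391, 0.0711]
orientation: [-3.0, -0.681, -0.322]
contact_force: [0.5, -0.4, -0.1]
grip_width: 0.0002
gripper_force: 0.0
heater tcp [0.4952 0.1391 0.0711] tgt [0.5003 0.139  0.0676] tool shift [0.0037 0.0023 0.0043] in target axes [0.0037 0.0023 0.0043] turn deg [-0.0754 -0.2331  0.0586] F [ 0.5203 -0.418  -0.0975] t 12.75 w 0.0002331965898173478
```

```bash
python3 -m jog '[{"fingers":0,"x":0,"y":0.001,"z":0.003,"rx":0,"ry":0,"rz":0},{"fingers":0,"x":0,"y":0,"z":0,"rx":0,"ry":0,"rz":0}]'
python3 to.py heater .0055
python3 -m jog '[{"fingers":0,"x":0,"y":0,"z":0.002,"rx":0,"ry":0,"rz":0},{"fingers":0,"x":0,"y":0,"z":0,"rx":0,"ry":0,"rz":0}]'
python3 to.py heater .0055
```

```text
clock: 13.0
tcp_pos: [0.496, 0.1381, 0.0676]
orientation: [-3.001, -0.68, -0.321]
contact_force: [-0.8, 0.2, -0.5]
grip_width: 0.0002
gripper_force: 0.0
heater tcp [0.496  0.1381 0.0676] tgt [0.5003 0.139  0.0676] tool shift [0.0042 0.0011 0.0009] in target axes [0.0042 0.0011 0.0008] turn deg [-0.0602 -0.1778  0.038 ] F [-0.8466  0.2005 -0.4585] t 13.0 w 0.00024241383081266774
clock: 13.25
tcp_pos: [0.4965, 0.1382, 0.0663]
orientation: [-3.0, -0.679, -0.321]
contact_force: [-5.3, -1.5, 14.0]
grip_width: 0.0003
gripper_force: 7.6
heater tcp [0.4965 0.1382 0.0663] tgt [0.5003 0.139  0.0676] tool shift [ 0.0039  0.001  -0.0006] in target axes [ 0.0039  0.001  -0.0006] turn deg [-0.1094 -0.2092 -0.0027] F [-5.2885 -1.5237 14.0039] t 13.25 w 0.00026116103117068023
```

```bash
python3 -m jog '[{"fingers":0,"x":-0.0015,"y":0,"z":0.0007,"rx":0,"ry":0,"rz":0},{"fingers":0,"x":0,"y":0,"z":0,"rx":0,"ry":0,"rz":0}]'
python3 to.py heater .0055
python3 -m jog '[{"fingers":0,"x":0,"y":0,"z":-0.02,"rx":0,"ry":0,"rz":0},{"fingers":0,"x":0,"y":0,"z":-0.05,"rx":0,"ry":0,"rz":0},{"fingers":0,"x":0,"y":-0.04,"z":-0.03,"rx":0,"ry":0,"rz":0},{"fingers":0,"x":0,"y":-0.042,"z":0,"rx":0,"ry":0,"rz":0},{"fingers":0,"x":0,"y":0,"z":0,"rx":0,"ry":0,"rz":0}]'
python3 chk.py; python3 to.py main .025
```

```text
clock: 13.5
tcp_pos: [0.4965, 0.1382, 0.0661]
orientation: [-2.999, -0.679, -0.325]
contact_force: [-6.1, -0.4, 19.0]
grip_width: 0.0002
gripper_force: 9.8
heater tcp [0.4965 0.1382 0.0661] tgt [0.5003 0.139  0.0676] tool shift [ 0.004   0.0009 -0.0007] in target axes [ 0.004   0.0009 -0.0007] turn deg [-0.1063 -0.3561 -0.0042] F [-6.0772 -0.3748 18.9779] t 13.5 w 0.00019860862201794707
clock: 14.12
tcp_pos: [0.4401, 0.205, 0.1616]
orientation: [-2.997, -0.69, -0.32]
contact_force: [0.4, -0.8, -0.3]
grip_width: -0.0002
gripper_force: 0.0
heater tcp [0.4401 0.205  0.1616] tgt [0.4957 0.1368 0.0916] tool shift [0.0048 0.0858 0.0725] in target axes [0.0057 0.0855 0.0728] turn deg [-0.2023 -0.1946  0.4261] F [ 0.4207 -0.8085 -0.2644] t 14.125 w -0.0001542040468735086
top main near 9.371079979951512 far 3.5534733759448223 mm 23
top heater near 3.6465749353854346 far 7.49499497700928 mm 20
top feed near 7.556995403564827 far 3.6302408245867497 mm 19
scene main near 9.426250472318184 far 3.4461868913795906 mm 51
scene heater near 4.636754569407283 far 7.916440985757075 mm 16
scene feed near 7.62702183034605 far 2.9649622987093274 mm 11
main tcp [0.4418 0.2011 0.1614] tgt [0.4573 0.2094 0.0858] tool shift [ 0.0013 -0.0007  0.0776] in target axes [ 0.0015 -0.0008  0.0776] turn deg [-0.0401 -0.165   0.0049] F [0.3162 0.2404 0.0436] t 14.725 w -0.000536551944734135
```

The top-view heater readings (3.6/7.5 mm) now mirror feed (7.6/3.6 mm), and it's against a hard stop, so it is fully off. Next is the main rocker.

```bash
python3 -m jog '[{"fingers":0,"x":0.001,"y":0,"z":0.045,"rx":0,"ry":0,"rz":0},{"fingers":0,"x":0,"y":0,"z":0.032,"rx":0,"ry":0,"rz":0},{"fingers":0,"x":0,"y":0,"z":0,"rx":0,"ry":0,"rz":0}]'
python3 to.py main .0055
python3 -m jog '[{"fingers":0,"x":0,"y":0,"z":0.008,"rx":0,"ry":0,"rz":0},{"fingers":0,"x":0,"y":0,"z":0.004,"rx":0,"ry":0,"rz":0},{"fingers":0,"x":0,"y":0,"z":0,"rx":0,"ry":0,"rz":0}]'
python3 to.py main .0055
```

```text
clock: 15.1
tcp_pos: [0.4563, 0.2078, 0.0847]
orientation: [-3.004, -0.68, -0.315]
contact_force: [-0.5, -0.4, -0.2]
grip_width: 0.0003
gripper_force: 0.0
main tcp [0.4563 0.2078 0.0847] tgt [0.461  0.2111 0.0667] tool shift [ 0.0018 -0.001   0.0188] in target axes [ 0.0018 -0.001   0.0188] turn deg [0.0282 0.0653 0.0008] F [-0.4683 -0.3537 -0.1699] t 15.1 w 0.00028473419579660633
clock: 15.48
tcp_pos: [0.4596, 0.2104, 0.0752]
orientation: [-3.0, -0.681, -0.322]
contact_force: [0.2, 0.6, -0.5]
grip_width: 0.0001
gripper_force: 0.0
main tcp [0.4596 0.2104 0.0752] tgt [0.461  0.2111 0.0667] tool shift [-0.0002  0.      0.0086] in target axes [-0.0002 -0.      0.0086] turn deg [-0.0837 -0.2187  0.0612] F [ 0.1796  0.6075 -0.4879] t 15.475 w 0.00014320631020224445
```

```bash
python3 -m jog '[{"fingers":0,"x":0,"y":0,"z":0.003,"rx":0,"ry":0,"rz":0},{"fingers":0,"x":0,"y":0,"z":0.003,"rx":0,"ry":0,"rz":0},{"fingers":0,"x":0,"y":0,"z":0,"rx":0,"ry":0,"rz":0}]'
python3 to.py main .0055
python3 -m jog '[{"fingers":0,"x":0,"y":0,"z":0.002,"rx":0,"ry":0,"rz":0},{"fingers":0,"x":0,"y":0,"z":0,"rx":0,"ry":0,"rz":0}]'
python3 to.py main .0055
```

```text
clock: 15.85
tcp_pos: [0.4605, 0.2106, 0.0687]
orientation: [-3.001, -0.681, -0.32]
contact_force: [-0.6, -0.2, 0.0]
grip_width: 0.0001
gripper_force: 0.0
main tcp [0.4605 0.2106 0.0687] tgt [0.461  0.2111 0.0667] tool shift [ 0.0002 -0.0002  0.002 ] in target axes [ 0.0002 -0.0002  0.002 ] turn deg [-0.0548 -0.1627  0.0512] F [-0.6101 -0.2311  0.0308] t 15.85 w 9.37573357314095e-05
clock: 16.1
tcp_pos: [0.4612, 0.2109, 0.0668]
orientation: [-3.001, -0.68, -0.321]
contact_force: [-0.0, -1.5, -0.8]
grip_width: -0.0
gripper_force: 0.0
main tcp [0.4612 0.2109 0.0668] tgt [0.461  0.2111 0.0667] tool shift [-0.0001 -0.0003  0.0001] in target axes [-0.0001 -0.0003  0.0001] turn deg [-0.0457 -0.1928  0.0448] F [-0.0011 -1.5362 -0.8108] t 16.1 w -3.092338362971975e-05
```

```bash
python3 -m jog '[{"fingers":0,"x":0,"y":0,"z":0.0015,"rx":0,"ry":0,"rz":0},{"fingers":0,"x":0,"y":0,"z":0,"rx":0,"ry":0,"rz":0}]'
python3 -m jog '[{"fingers":0,"x":0,"y":0,"z":0.001,"rx":0,"ry":0,"rz":0},{"fingers":0,"x":0,"y":0,"z":0,"rx":0,"ry":0,"rz":0}]'
python3 to.py main .0055
```

```text
clock: 16.35
tcp_pos: [0.4615, 0.211, 0.0663]
orientation: [-3.0, -0.679, -0.321]
contact_force: [-8.7, -3.5, 19.7]
grip_width: -0.0005
gripper_force: 10.5
clock: 16.6
tcp_pos: [0.4616, 0.211, 0.066]
orientation: [-2.999, -0.678, -0.321]
contact_force: [-14.4, -5.3, 34.7]
grip_width: 0.0
gripper_force: 18.2
main tcp [0.4616 0.211  0.066 ] tgt [0.461  0.2111 0.0667] tool shift [-0.0003 -0.0003 -0.0008] in target axes [-0.0003 -0.0003 -0.0008] turn deg [-0.1952 -0.2298 -0.04  ] F [-14.4475  -5.3134  34.6926] t 16.6 w 4.388598580597628e-05
```

It hit a firm stop. I'll retreat well clear and check all three rockers.

```bash
python3 -m jog '[{"fingers":0,"x":0,"y":0,"z":-0.02,"rx":0,"ry":0,"rz":0},{"fingers":0,"x":0,"y":0,"z":-0.06,"rx":0,"ry":0,"rz":0},{"fingers":0,"x":0,"y":-0.05,"z":-0.04,"rx":0,"ry":0,"rz":0},{"fingers":0,"x":0,"y":-0.06,"z":0,"rx":0,"ry":0,"rz":0},{"fingers":0,"x":0,"y":-0.06,"z":0,"rx":0,"ry":0,"rz":0},{"fingers":0,"x":0,"y":0,"z":0,"rx":0,"ry":0,"rz":0}]'
python3 chk.py
python3 - <<'E'
from h import *
a,da=r.grab_frame('scene');b,db=r.grab_frame('top')
o=np.hstack([cv2.resize(p[y-50:y+50,x-50:x+50],(400,400),interpolation=cv2.INTER_CUBIC) for p,x,y in((a,330,245),(b,267,245))])
cv2.imwrite('pics/end.png',o[:,:,::-1])
E
```

```text
clock: 17.35
tcp_pos: [0.3715, 0.3479, 0.1711]
orientation: [-2.994, -0.697, -0.323]
contact_force: [-0.1, -1.0, 0.7]
grip_width: -0.0001
gripper_force: 0.0
heater tcp [0.3715 0.3479 0.1711] tgt [0.4957 0.1368 0.0916] tool shift [0.0008 0.2444 0.0812] in target axes [0.0041 0.244  0.0821] turn deg [-0.2314 -0.3077  0.6834] F [-0.1002 -0.988   0.6971] t 17.35 w -7.835189890202117e-05
top main near 3.3479604871851376 far 8.7111000718842 mm 44
top heater near 3.6419689498556362 far 7.500054825538637 mm 21
top feed near 7.587181784736922 far 3.6232624776165605 mm 21
scene main near 3.872374059661871 far 9.217176268940854 mm 41
scene heater near 4.785177165231554 far 7.94252035986792 mm 14
scene feed near 7.35892755895323 far 2.8084519454241232 mm 12
```

View pics/end.png

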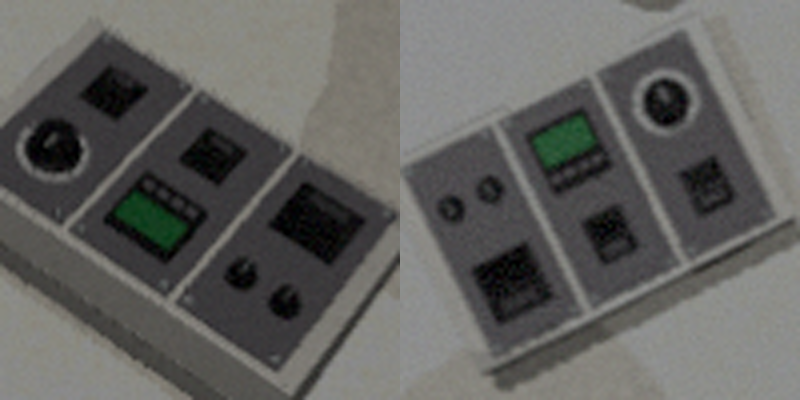

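The picture and the depth both show main (512,283 in the crop) and heater (610,235) tipped to off, with feed (706,187) as it was. The arm is clear of everything.

```bash
python3 -c "from bench import r; print(r.hand_in())"
```

```text
the job is handed in; nothing more can be done
None
```

The job is handed in, pressing only and in order: stop button right down, glue heater rocker fully off (pressed twice to be sure), then main rocker fully off. The feed rocker read unchanged, the handle was not gripped, and the arm finished clear of everything; I did not re-image the coil, jar and screwdriver, but no move went near them.

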